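# Set up the soap cutter for its next bar

### The job

Set up the soap cutter for its next bar: push the aluminium stop in along its track until its loaf-side face is even with the long score line on the bed, and slide the soap loaf so that it lies flat against the back fence with its end up against the stop. Only push, gently, with the fingertips: do not pinch the stop, do not lift or tip the loaf or dent it with a hard shove, leave the wire bow swung up, and do not disturb the other things on the table.

Things in the scene. Friction and masses are not known exactly. Their poses are not given: they have to be found in the camera images.
- cutter: Soap cutter, fixed, yaw varies. Wooden bed 175 (x) by 400 (y) mm, its top 25 mm above the table; origin on the table under the bed (bed x -85..90, y -200..200 mm). x points away from the robot to the fence, y along the bed from stop end to loaf end, z up. Fence on the far side: face at x=75 mm, 45 mm high, 10 thick. Wire slot across the bed at y=-60; 120 mm tall cheeks behind the fence there
- fence (a point): Point on the face of the fence, at its foot (bed height); axes as the cutter's. The fence face is the plane x = 0 of this frame.
- mark (a point): Point on the long dark score line, 3 mm wide, that runs along x across the front of the outfeed bed, 30 mm beyond the wire's slot; at bed height, axes as the cutter's. At the start the stop stands 18 to 48 mm from it, on the side away from the loaf.
- stop: Aluminium angle; slides along cutter y only under about 10 N, stays where left; can go 22 mm past the mark. Origin at bed height, foot and middle of its loaf-side face; axes as the cutter's, +y to the loaf. Plate x -55..55, y -8..0, 45 mm high; behind it a foot 8 mm high to y=-41 over x -15..55, with a black knob 22 mm wide, 26 high at x=20, y=-26. Push the plate's outer face, free at x -55..0
- loaf: Grey-green soap loaf loose on the bed, 88 (x) by 140 (y) by 62 mm high plus a 3 mm crest, 0.6 to 0.9 kg, friction about 0.6. Origin at the centre of its underside. Starts 30 to 55 mm off the fence at mid-length, 80 to 135 mm short of its place, up to 0.25 rad askew. In place: axes parallel to the cutter's, +x side on the fence, -y end on the stop
- loaf_end (a point): Centre of the loaf's end face towards the stop (loaf's own y = -70 mm, 31 mm above its underside); axes as the loaf's.
- bow_handle (a point): Middle of the wooden handle of the wire bow, which stands swung up and leaning back behind the fence, in the plane of the slot, about 380 mm above the table; it swings down over the bed about a pivot behind the fence. Leave it up.
- bar_a: Cut soap bar lying flat on the table beyond the outfeed end, 62 by 88 by 28 mm; origin under its centre. Bystander.
- bar_b: Another cut soap bar lying flat on the table in front of the cutter, 62 by 88 by 28 mm; origin under its centre. Bystander.
- jar: Cosmetic jar with white lid, 68 mm across, 70 mm high, on the table beyond the infeed end; origin under its centre. Bystander.
- bottle: Amber bottle with black cap, 44 mm across, 115 mm high, on the table beyond the infeed end, behind the jar; origin under its centre. Bystander.
- mason: Open glass preserving jar, 80 mm across, 130 mm high, on the table behind the cutter; origin under its centre. Bystander.
- cap: Small black bottle cap, 28 mm across, 28 mm high, on the table in front of the cutter; origin under its centre. Bystander.
- scraper: Steel bench scraper with a wooden handle, lying on the table in front of the cutter, about 125 by 130 mm, 22 mm high; origin near its centre on the table. Bystander.
Things that resemble listed ones, but are neither listed nor needed, are in the scene too. Leave any red look-alike of the loaf alone.

How it is judged:
By the outcome, as a careful person would: the job done as asked, in the order asked, and still so for the second after the job is handed in, with the robot touching nothing.
It also fails if it takes over 72 s, if anything falls off the work surface, if the arm or the gripper's body presses on something with over 40 N, if the wrist force passes 120 N, or if a joint passes its speed limit or range.

### The arm

A 6-joint arm with a two-finger parallel gripper is mounted at the origin on the work surface. World frame = base frame: x ahead of the robot, y to its left, z up, the work surface at z = 0. Lengths are in m, angles in rad, forces in N, time in s.
With the tool pointing down it reaches from about 0.4 to 0.825 m from the base axis. Payload 7 kg.
Tool frame: the origin (TCP) lies on the centre line of the jaws, within the pads' length; the fingertips stand 22 mm ahead of it and the grasp point (between the pads) lies 3 mm ahead of it; z points along the fingers, y is the line along which they close (so a half turn about z gives the same grasp; the last joint's range is limited). The gripper opens to 88 mm and grips with 3 to 60 N. Pads are 19 mm wide; open, the fingers measure 130 mm over their backs; the gripper's body (78 mm by 193 mm) begins 47 mm behind the grasp point.
Start: joints at [-0.948, 0.359, 0.012, 0, -1.224, -0.288], TCP at [0.222, -0.638, 0.249] pointing down, gripper open.
Joint ranges: [-3.07, 3.07], [-1.43, 2.12], [-1.02, 1.25], [-3.03, 1.67], [-3.05, -0], [-3.03, 3.03]. Speed limits (rad/s): [2.39, 2.39, 3.01, 3.14, 3.14, 3.14].

### API

Orientations are given as [roll, pitch, yaw] about the fixed x, y, z axes, in that order (R = Rz(yaw) Ry(pitch) Rx(roll)).
In Python, from station import arm gives the robot as it stands.
- The arm moves only by the tool arm_command, never from a script. Its argument "series" is one flat list of numbers, 7 for each row, row after row: the turn, a rotation vector about the tool's x, y, z each as a share of 90 degrees, from -1 to 1, then the shift along the tool's x, y, z each as a share of 0.1 m, from -1 to 1, then the opening, from 0 (shut) to 1 (fully open). A call has 1 to 8 rows; each row is the pose to reach, as a shift and turn from the pose commanded when the call began, along the tool's axes at that moment; what a row does not reach only later rows make up. A row lasts 1/8 s, in which the tool goes at most 62.5 mm and 10.7 degrees, less where a joint would pass 70% of its speed; a pose out of reach is approached as far as the arm can. A call with a number of a shift or a turn outside -1 to 1 is refused whole. A call with a gripper value outside its range is refused whole. The fingers move at their own pace and stop on an object; "force" is the grip in N (left out, the last holds). Time passes only in rows, so rows that repeat a pose let the fingers close. It gives the time, the measured TCP pose, the force, the opening and the grip force at its end, in the units of the state.
- arm.get_state(): the state, without advancing time (a new reading comes with each control period).
- arm.grab_frame(name): name is "side" or "top" or "wrist"; returns the picture (480x640x3 uint8, blue, green, red); there is no depth.
- arm.camera_model(name): a dict with "fovy" (degrees; the focal length in pixels is half the picture's height over the tangent of half this angle, whatever the lens; pixels are square), "cx", "cy" (the principal point, pixels), "pose" (4x4, takes a point from camera to world coordinates). Camera axes: x right, y down, z forward; pixel columns grow to the right and rows downward; lengths in m; the calibration is good to about 2 mm. A picture is of the moment at which its call begins: read the wrist's pose just before it. camera_model takes no time and is no camera call; for the wrist camera it gives the pose at the moment of the call.
- arm.job_done(): hands the job in; it is judged then, once.
The state is a dict: "t": time; "q": joint angles; "qd": joint speeds; "joint_efforts": joint torques, N m; "eef_pos": TCP position; "ee_rot": TCP orientation; "force": force on the tool from outside, world axes, zero at the start; "moment": the same for the moment, N m; "width": finger opening in m; "gripper_force": force on a finger pad.
Only numpy, scipy, OpenCV 4.12 (cv2) and the standard library are available. Lean on these libraries where they do the work, as an engineer would, in place of code of your own. Each camera call takes 0.05 s, during which the arm holds its last target. There are 200 camera calls.

## Working session

There is one attempt and no reset: what is moved stays moved. The work goes in short steps, Python scripts to look and compute and a tool call to move; the robot and the scene stay as the last step left them, time stands still between calls to the robot, and variables do not carry over. Pictures are saved under pics/ and viewed, at most 10 in all, crops included, and the job is handed in when it is done.

Besides the shell and the picture viewer there is one more tool, called after ">>>" as name(argument=value, ...) on one line, values as JSON. arm_command: Moves the arm, as the interface text tells. Its arguments: {"type":"object","properties":{"series":{"type":"array"},"force":{"type":"number"}},"required":["series"]}

```bash
mkdir -p pics; ls
python3 - <<'E'
from station import arm
import cv2,numpy as np
for n in("top","side"):
    im=arm.grab_frame(n);cv2.imwrite(f"pics/{n}0.png",im)
    m=arm.camera_model(n);print(n,m["fovy"],m["cx"],m["cy"],np.round(m["pose"],4).tolist(), [k for k in m])
s=arm.get_state();print(s)
E
```

```text
pics
top 43.07532948102514 319.2536067776672 239.61686006251514 [[0.0162, -0.9788, 0.2041, 0.3074], [-0.9999, -0.016, 0.0025, 0.0105], [0.0008, -0.2041, -0.979, 1.5668], [0.0, 0.0, 0.0, 1.0]] ['fovy', 'cx', 'cy', 'pose']
side 48.21536949622816 321.9000085812673 242.20643486380274 [[-0.78, -0.4412, 0.4438, 0.01], [-0.6256, 0.5316, -0.571, 0.7352], [0.016, -0.723, -0.6906, 1.1034], [0.0, 0.0, 0.0, 1.0]] ['fovy', 'cx', 'cy', 'pose']
{'t': 0.1, 'q': array([-9.47905394e-01,  3.59333422e-01,  1.11371157e-02, -3.02931900e-04,
       -1.22414781e+00, -2.88089713e-01]), 'qd': array([-0.00159677, -0.00186769,  0.00339719,  0.00140193, -0.00139754,
       -0.00109889]), 'joint_efforts': array([-2.29814890e-03, -5.84161198e+01,  2.93753242e+01,  7.01544151e+00,
        1.02985388e-02, -5.28675787e-05]), 'eef_pos': array([ 0.22161447, -0.63713055,  0.24769983]), 'ee_rot': array([ 3.14002773e+00, -1.66747145e-04, -2.80689444e+00]), 'force': array([-0.07904991,  1.14425305, -0.21341497]), 'moment': array([-0.0409695 , -0.00050385, -0.0425499 ]), 'gripper_force': 0.0, 'width': 0.08791621828189838}
```

View pics/top0.png

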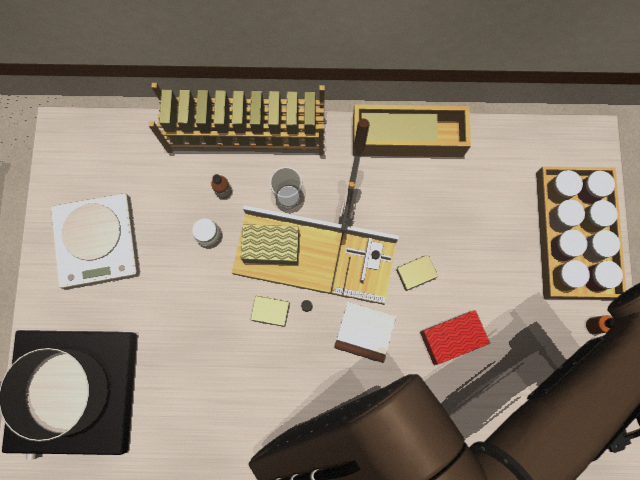

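View pics/side0.png

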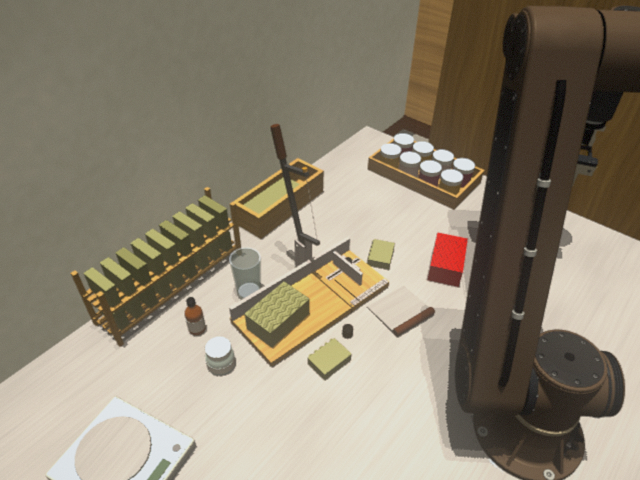

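The top view shows the cutter near the middle (bed from about (233,275) to (398,240)), the loaf at (270,243), the stop's plate at about (365,258), and the bow leaning back at (350,180). The side view shows the same things, with the loaf at (278,313). Next I'll enlarge both.

Run:
```python
import cv2,numpy as np
a=cv2.imread("pics/top0.png")[200:310,225:405];b=cv2.imread("pics/side0.png")[225:365,220:400]
cv2.imwrite("pics/topc.png",cv2.resize(a,None,fx=4.4,fy=4.4,interpolation=cv2.INTER_CUBIC))
cv2.imwrite("pics/sidec.png",cv2.resize(b,None,fx=4.2,fy=4.2,interpolation=cv2.INTER_CUBIC))
```

```text
(no output)
```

View pics/topc.png

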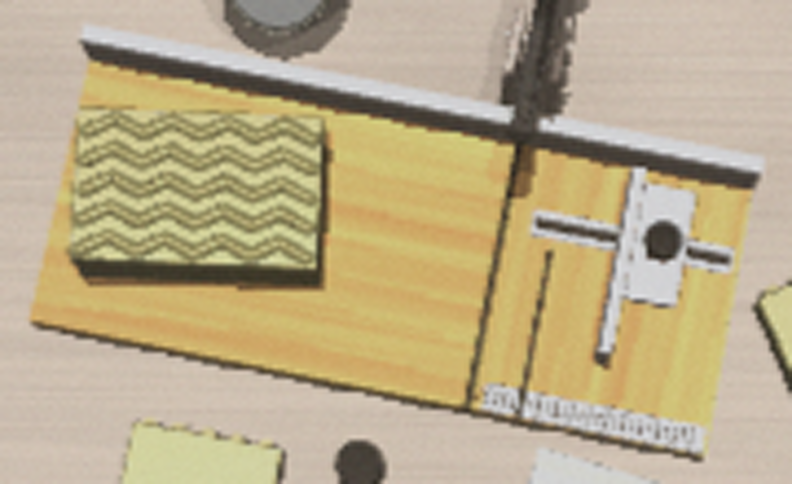

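View pics/sidec.png

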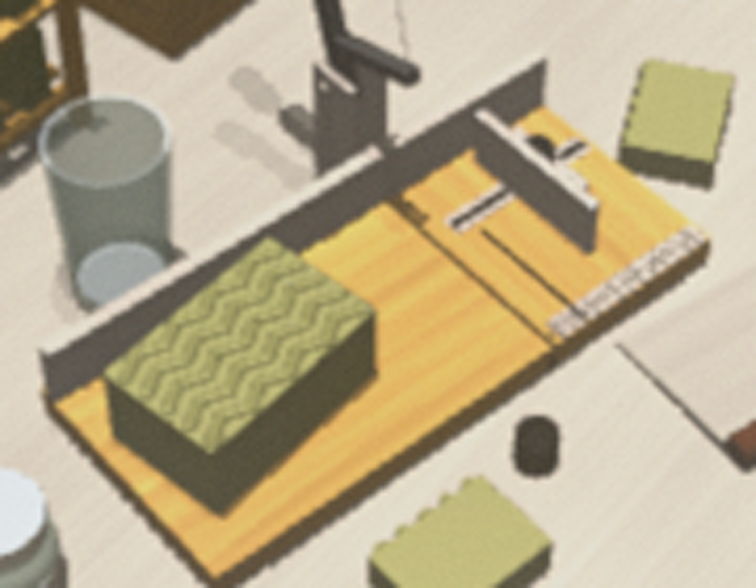

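The top crop shows the bed's near corners at (32,322) and (705,458), the fence foot from (88,62) to (750,188), the score line from (549,252) to (523,412), the stop plate's top from (632,168) to (600,352), and the loaf's top corners at (80,108), (325,118), (318,270) and (72,258). The side crop shows the same features: score line (484,232)–(582,316), loaf top (105,372), (268,240), (376,312), (210,450).

```bash
cat > h.py <<'E'
from station import arm
import numpy as np
def ray(n,px,m=None):
    m=m or arm.camera_model(n);f=240/np.tan(np.radians(m["fovy"])/2)
    P=np.array(m["pose"]);d=P[:3,:3]@[(px[0]-m["cx"])/f,(px[1]-m["cy"])/f,1]
    return P[:3,3],d/np.linalg.norm(d)
def onz(n,px,z,m=None):
    o,d=ray(n,px,m);return o+d*(z-o[2])/d[2]
def tri(pa,pb):
    o1,d1=ray("top",pa);o2,d2=ray("side",pb)
    A=np.stack([d1,-d2],1);s,t=np.linalg.lstsq(A,o2-o1,rcond=None)[0]
    a,b=o1+s*d1,o2+t*d2;return (a+b)/2,np.linalg.norm(a-b)
T=lambda u,v:((u+.5)/4.4-.5+225,(v+.5)/4.4-.5+200)
S=lambda u,v:((u+.5)/4.2-.5+220,(v+.5)/4.2-.5+225)
E
python3 - <<'E'
from h import *
np.set_printoptions(precision=4,suppress=True)
P={"bedNL":((32,322),(215,578),.025),"bedNR":((705,456),(708,243),.025),"fenL":((88,64),(50,400),.025),"fenR":((750,188),(545,108),.025),
"scoF":((549,252),(484,232),.025),"scoN":((523,412),(582,316),.025),"slN":((470,405),(553,345),.025),
"stF":((630,168),(478,112),.07),"stN":((598,352),(588,212),.07),
"lfFL":((80,108),(105,372),.087),"lfFR":((325,118),(268,240),.087),"lfNR":((318,270),(376,312),.087),"lfNL":((72,258),(210,450),.087)}
for k,(a,b,z) in P.items():
    print(k,onz("top",T(*a),z),onz("side",S(*b),z),*tri(T(*a),S(*b)))
E
```

```text
bedNL [0.5384 0.2367 0.025 ] [0.5395 0.2396 0.025 ] [0.5398 0.2378 0.0221] 0.002341190651850451
bedNR [ 0.4668 -0.1544  0.025 ] [ 0.4661 -0.148   0.025 ] [ 0.4685 -0.1549  0.0171] 0.0020332015741087385
fenL [0.6935 0.2105 0.025 ] [0.701 0.21  0.025] [0.6948 0.2114 0.0303] 0.005755371700634655
fenR [ 0.6248 -0.1818  0.025 ] [ 0.6211 -0.1805  0.025 ] [ 0.6242 -0.1828  0.0218] 0.002707871895128263
scoF [ 0.5847 -0.0638  0.025 ] [ 0.5833 -0.0636  0.025 ] [ 0.5844 -0.0641  0.024 ] 0.0010443936670677981
scoN [ 0.4905 -0.0494  0.025 ] [ 0.4929 -0.0466  0.025 ] [ 0.4923 -0.0488  0.0229] 0.0033445822879332107
slN [ 0.4941 -0.0187  0.025 ] [ 0.493  -0.0163  0.025 ] [ 0.4945 -0.0188  0.0216] 9.601449986082272e-05
stF [ 0.6261 -0.1077  0.07  ] [ 0.6271 -0.1113  0.07  ] [ 0.6248 -0.1075  0.0745] 0.000772368254899362
stN [ 0.5198 -0.0896  0.07  ] [ 0.5196 -0.085   0.07  ] [ 0.5214 -0.0896  0.0646] 0.0018261680472447489
lfFL [0.6522 0.206  0.087 ] [0.6515 0.2061 0.087 ] [0.6521 0.2059 0.0865] 0.0005155819339519956
lfFR [0.6487 0.0667 0.087 ] [0.6473 0.0709 0.087 ] [0.6503 0.0671 0.0815] 0.0008650114533214775
lfNR [0.5611 0.0686 0.087 ] [0.5605 0.073  0.087 ] [0.5628 0.0692 0.0815] 0.0015137988617582262
lfNL [0.5657 0.2068 0.087 ] [0.5678 0.2084 0.087 ] [0.567  0.2076 0.0863] 0.002535618627680945
```

>>> arm_command(series=[0,0,0,-0.5,0.4,0,0,0,0,0,-0.93,0.75,0,0,0,0,0,-0.93,0.75,0,0])

```text
t: 0.48
eef_pos: [0.2866, -0.5335, 0.2489]
ee_rot: [3.141, 0.001, -2.803]
force: [0.5, -1.3, 1.3]
width: 0.0635
gripper_force: 0.0
```

>>> arm_command(series=[0,0,0,-0.5,0.4,0,0,0,0,0,-0.93,0.75,0,0])

```text
t: 0.72
eef_pos: [0.3483, -0.434, 0.2481]
ee_rot: [3.141, -0.0, -2.808]
force: [1.2, 0.1, 0.6]
width: 0.0431
gripper_force: 0.0
```

>>> arm_command(series=[0,0,0,-0.5,0.4,0,0,0,0,0,-0.93,0.75,0,0])

```text
t: 0.98
eef_pos: [0.412, -0.3321, 0.2485]
ee_rot: [3.142, -0.0, -2.807]
force: [1.1, -0.9, 0.7]
width: 0.0231
gripper_force: 0.0
```

>>> arm_command(series=[0,0,0,-0.5,0.4,0,0,0,0,0,-0.93,0.75,0,0])

```text
t: 1.23
eef_pos: [0.4754, -0.2306, 0.2486]
ee_rot: [-3.141, 0.0, -2.807]
force: [1.3, -0.0, -0.7]
width: 0.0042
gripper_force: 0.0
```

>>> arm_command(series=[0,0,0,-0.5,0.4,0,0,0,0,0,-0.93,0.75,0,0,0,0,-0.12,-0.93,0.75,0,0,0,0,-0.24,-0.93,0.75,0,0,0,0,-0.36,-0.93,0.75,0,0,0,0,-0.48,-0.93,0.75,0,0,0,0,-0.6,-0.93,0.75,0,0,0,0,-0.675,-0.93,0.75,0,0])

```text
t: 2.22
eef_pos: [0.5377, -0.1311, 0.2482]
ee_rot: [3.141, -0.0, -1.742]
force: [-0.2, 0.2, 0.3]
width: 0.0008
gripper_force: 0.0
```

Run:
```python
from h import *
import cv2
s=arm.get_state();print(s["t"],s["eef_pos"],s["ee_rot"],s["force"],s["width"])
m=arm.camera_model("wrist");im=arm.grab_frame("wrist");cv2.imwrite("pics/w1.png",im)
np.savez("w1.npz",**{k:np.array(v) for k,v in m.items()});print(np.round(m["pose"],4).tolist(),m["fovy"])
# mason rim from side crop: ellipse centre ~(106,143); base in top ~(286,12)
print("mason rim",onz("side",S(106,143),.13),"base",onz("side",S(120,275),.005))
```

```text
2.225 [ 0.53773731 -0.13110745  0.24820123] [ 3.14090472e+00 -1.95467352e-04 -1.74208555e+00] [-0.16230007  0.21984255  0.28040313] 0.0007727396588820068
[[-0.9854, 0.1637, 0.0469, 0.5249], [0.1703, 0.9491, 0.265, -0.2028], [-0.0011, 0.2691, -0.9631, 0.384], [0.0, 0.0, 0.0, 1.0]] 64.41760752872626
mason rim [0.74811049 0.10242014 0.13      ] base [0.75189555 0.1005485  0.005     ]
```

View pics/w1.png

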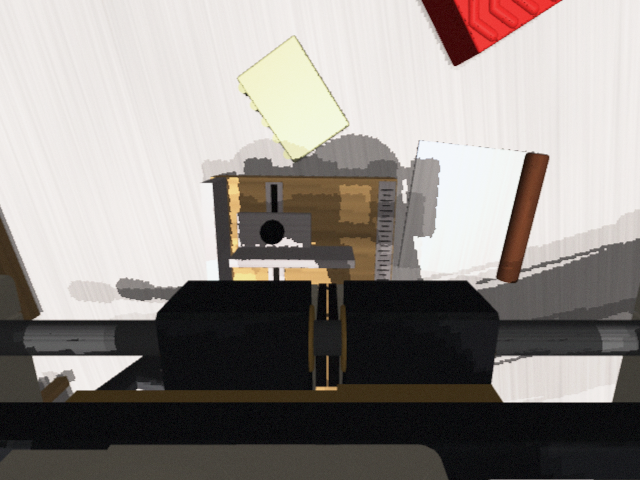

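The wrist view shows the stop's plate with its top strip at rows 260–267 (columns 230–353), the black knob at (272,231), the bed end at row 177, and the ruler on the right. The gripper hides the score line.

```bash
cat >> h.py <<'E'
YAW=-.177;c,s_=np.cos(YAW),np.sin(YAW)
def cut(p):
    return np.array([c*p[0]+s_*p[1],-s_*p[0]+c*p[1]])
E
python3 - <<'E'
from h import *
import cv2
z=np.load("w1.npz");m={k:z[k] if z[k].ndim else float(z[k]) for k in z.files}
g=cv2.cvtColor(cv2.imread("pics/w1.png"),cv2.COLOR_BGR2GRAY)
for u in(240,300,345):print(u,g[242:274,u].tolist())
for u,v in((232,260),(350,260),(232,267),(350,267)):print("z.07",u,v,cut(onz("wrist",(u,v),.07,m)))
print("bed",cut(onz("wrist",(230,179),.025,m)),cut(onz("wrist",(395,179),.025,m)))
print("knob",cut(onz("wrist",(272,231),.055,m)))
s=arm.get_state();print("tcp",cut(s["eef_pos"]))
E
```

```text
240 [189, 207, 209, 185, 184, 111, 59, 60, 60, 60, 56, 58, 60, 61, 58, 59, 63, 173, 217, 222, 221, 221, 219, 216, 210, 176, 197, 207, 211, 208, 208, 221]
300 [79, 205, 229, 231, 232, 144, 63, 61, 65, 61, 61, 63, 61, 58, 59, 63, 62, 94, 205, 227, 228, 229, 228, 227, 225, 177, 178, 178, 177, 174, 177, 180]
345 [104, 102, 104, 83, 65, 63, 64, 63, 63, 63, 63, 61, 65, 57, 64, 63, 64, 63, 71, 74, 79, 79, 82, 82, 82, 83, 69, 67, 67, 68, 62, 61]
z.07 232 260 [ 0.63450152 -0.00342535]
z.07 350 260 [ 0.53221034 -0.00406064]
z.07 232 267 [0.63489473 0.00299237]
z.07 350 267 [0.53206876 0.00235139]
bed [ 0.64325959 -0.06821278] [ 0.48902897 -0.06913206]
knob [ 0.60118877 -0.02581474]
tcp [ 0.55244072 -0.03435997]
```

>>> arm_command(series=[0,0,0,0,0,0.6,0,0,0,0,0,0,0.98,0,0,0,0,0,0,0.98,0])

```text
t: 2.65
eef_pos: [0.5357, -0.131, 0.1478]
ee_rot: [3.135, -0.001, -1.749]
force: [0.2, -0.3, 0.7]
width: 0.0002
gripper_force: 0.0
```

>>> arm_command(series=[0,0,0,0,0,0.45,0,0,0,0,0,0,0.8,0,0,0,0,0,0,0.9,0,0,0,0,0,0,0.9,0])

```text
t: 3.15
eef_pos: [0.5387, -0.1307, 0.0617]
ee_rot: [-3.141, -0.0, -1.747]
force: [0.8, -0.1, -0.5]
width: 0.0004
gripper_force: 0.0
```

>>> arm_command(series=[0,0,0,-0.1,0,0,0,0,0,0,-0.16,0,0,0,0,0,0,-0.2,0,0,0,0,0,0,-0.24,0,0,0])

```text
t: 3.65
eef_pos: [0.5426, -0.1077, 0.0618]
ee_rot: [-3.14, -0.001, -1.746]
force: [0.0, -10.1, 3.6]
width: 0.0003
gripper_force: 5.1
```

>>> arm_command(series=[0,0,0,-0.04,0,0,0,0,0,0,-0.08,0,0,0,0,0,0,-0.12,0,0,0,0,0,0,-0.16,0,0,0,0,0,0,-0.2,0,0,0,0,0,0,-0.24,0,0,0,0,0,0,-0.26,0,0,0,0,0,0,-0.26,0,0,0])

```text
t: 4.65
eef_pos: [0.5472, -0.0821, 0.0618]
ee_rot: [-3.14, -0.001, -1.746]
force: [2.1, -9.2, 4.3]
width: 0.0006
gripper_force: 4.1
```

>>> arm_command(series=[0,0,0,0.2,0,0,0,0,0,0,0.6,0,0,0,0,0,0,0.9,0,-0.4,0,0,0,0,0.9,0,-1,0,0,0,0,0.9,0,-1,0])

```text
t: 5.28
eef_pos: [0.5332, -0.1712, 0.1657]
ee_rot: [-3.133, 0.001, -1.747]
force: [-0.1, 0.9, 0.1]
width: 0.0004
gripper_force: 0.0
```

Run:
```python
from h import *
import cv2
s=arm.get_state();print(s["t"],cut(s["eef_pos"]),s["force"])
m=arm.camera_model("wrist");im=arm.grab_frame("wrist");cv2.imwrite("pics/w2.png",im)
np.savez("w2.npz",**{k:np.array(v) for k,v in m.items()})
```

```text
5.275 [ 0.55497857 -0.07467138] [-0.11418274  0.90413894  0.0918925 ]
```

View pics/w2.png

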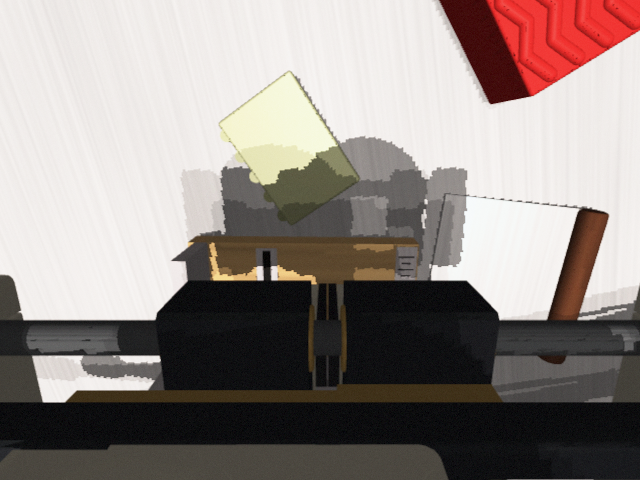

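The gripper hides the stop here (the bed end is at row 240), so I'll back off and go higher.

>>> arm_command(series=[0,0,0,0.3,0,-0.5,0,0,0,0,0.6,0,-1,0,0,0,0,0.6,0,-1,0,0,0,0,0.6,0,-1,0])

```text
t: 5.82
eef_pos: [0.5194, -0.2289, 0.2592]
ee_rot: [3.14, 0.001, -1.747]
force: [-0.6, 0.2, -0.8]
width: -0.0001
gripper_force: 0.0
```

Run:
```python
from h import *
import cv2
s=arm.get_state();print(s["t"],cut(s["eef_pos"]))
m=arm.camera_model("wrist");im=arm.grab_frame("wrist");cv2.imwrite("pics/w3.png",im)
np.savez("w3.npz",**{k:np.array(v) for k,v in m.items()})
cv2.imwrite("pics/w3c.png",cv2.resize(im[130:290,190:430],None,fx=3.3,fy=3.3,interpolation=cv2.INTER_CUBIC))
```

```text
5.825 [ 0.55157122 -0.13390237]
```

View pics/w3c.png

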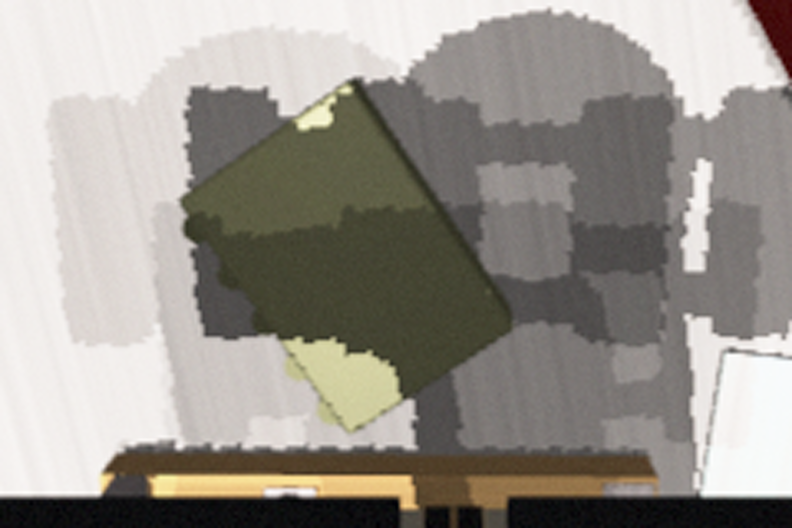

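That view shows only bar_a and the bed end at row 450. Image-up is −y', so I need the gripper further toward +y'.

>>> arm_command(series=[0,0,0,-0.6,0,0,0,0,0,0,-1,0,0,0])

```text
t: 6.12
eef_pos: [0.537, -0.1288, 0.2587]
ee_rot: [3.139, -0.0, -1.746]
force: [0.7, -0.4, 0.6]
width: 0.0007
gripper_force: 0.0
```

>>> arm_command(series=[0,0,0,-0.5,0,0,0,0,0,0,-0.75,0,0,0,0,0,0,-0.75,0,0,0])

```text
t: 6.5
eef_pos: [0.5504, -0.0547, 0.2588]
ee_rot: [3.139, -0.001, -1.743]
force: [-1.1, -0.5, -0.3]
width: 0.0002
gripper_force: 0.0
```

Run:
```python
from h import *
import cv2
s=arm.get_state();print(s["t"],cut(s["eef_pos"]))
m=arm.camera_model("wrist");im=arm.grab_frame("wrist");cv2.imwrite("pics/w4.png",im)
np.savez("w4.npz",**{k:np.array(v) for k,v in m.items()})
cv2.imwrite("pics/w4c.png",cv2.resize(im[100:300,190:430],None,fx=3,fy=3,interpolation=cv2.INTER_CUBIC))
```

```text
6.5 [0.55140313 0.0431089 ]
```

View pics/w4c.png

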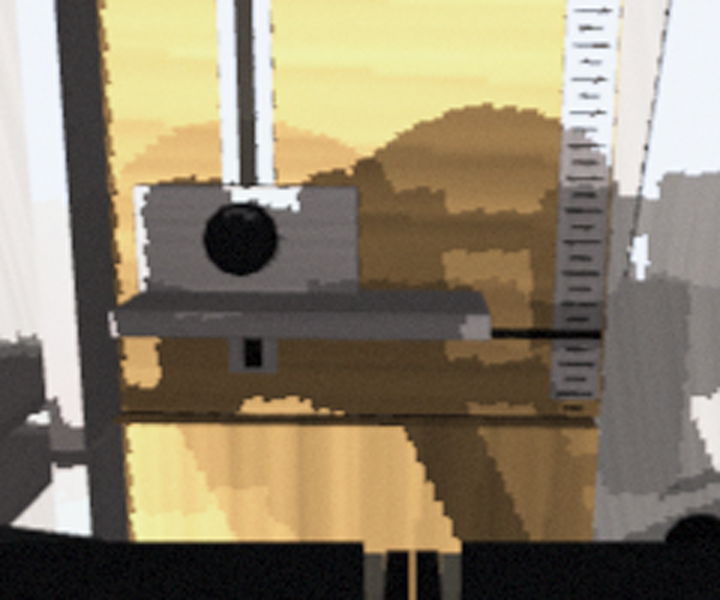

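Now everything shows: the score line at crop row ~333 (columns 490–600), the stop's top strip at rows 312–338, and the wire slot at row ~418.

Run:
```python
from h import *
import cv2
z=np.load("w4.npz");m={k:z[k] if z[k].ndim else float(z[k]) for k in z.files}
g=cv2.cvtColor(cv2.imread("pics/w4.png"),cv2.COLOR_BGR2GRAY)
for u in(240,300,335,345,358,365,372):print(u,g[198:220,u].tolist(),g[230:246,u].tolist())
E=lambda u,v:((u+.5)/3-.5+190,(v+.5)/3-.5+100)
for n,u,v,h in(("score",495,332,.025),("score",560,333,.025),("slot",300,417,.025),("slot",560,420,.025),("stop edge",125,337,.07),("stop edge",480,340,.07),("plate back edge",480,314,.07),("fence foot left",125,400,.025),("fence foot",100,60,.025),("front edge",620,100,.025),("front edge",597,500,.025)):
    print(n,cut(onz("wrist",E(u,v),h,m)))
```

```text
240 [58, 57, 59, 56, 56, 63, 70, 75, 74, 77, 77, 73, 75, 70, 129, 164, 173, 172, 171, 174, 175, 174] [65, 61, 63, 61, 60, 61, 65, 34, 50, 56, 56, 169, 216, 223, 223, 222]
300 [60, 58, 60, 59, 57, 60, 72, 72, 73, 79, 77, 83, 77, 80, 73, 67, 62, 61, 62, 60, 62, 65] [63, 65, 59, 63, 61, 67, 65, 96, 54, 40, 49, 78, 166, 184, 182, 184]
335 [60, 57, 58, 58, 61, 58, 69, 73, 76, 77, 75, 83, 78, 76, 79, 66, 63, 65, 62, 65, 64, 61] [67, 69, 66, 64, 66, 64, 62, 62, 32, 44, 49, 48, 59, 59, 59, 60]
345 [60, 59, 58, 61, 59, 60, 69, 95, 101, 103, 122, 130, 131, 127, 124, 105, 98, 95, 99, 97, 99, 76] [68, 69, 67, 62, 77, 67, 66, 67, 35, 43, 53, 53, 60, 66, 63, 68]
358 [97, 97, 95, 96, 97, 99, 102, 100, 97, 102, 105, 63, 23, 19, 35, 93, 101, 97, 93, 99, 100, 103] [68, 68, 64, 65, 95, 104, 99, 100, 69, 39, 50, 52, 81, 98, 104, 103]
365 [108, 107, 103, 94, 96, 97, 100, 102, 102, 102, 101, 70, 23, 20, 20, 92, 105, 106, 105, 101, 99, 77] [67, 66, 66, 61, 66, 92, 104, 105, 68, 40, 46, 51, 78, 96, 102, 98]
372 [80, 80, 79, 69, 59, 63, 62, 61, 64, 64, 65, 44, 17, 11, 15, 56, 69, 84, 90, 83, 84, 85] [65, 68, 67, 63, 66, 67, 68, 67, 49, 34, 48, 53, 67, 95, 103, 102]
score [0.5236534  0.04016339]
score [0.50231894 0.04039769]
slot [0.58822257 0.06931089]
slot [0.50114881 0.06995666]
stop edge [0.63369449 0.03362033]
stop edge [0.53132609 0.03402772]
plate back edge [0.53148352 0.02645183]
fence foot left [0.64641107 0.06371053]
fence foot [ 0.64734987 -0.0441964 ]
front edge [ 0.48657423 -0.03313538]
front edge [0.48738406 0.09820786]
```

>>> arm_command(series=[0,0,0,0.53,0,0,0,0,0,0,0.53,0,0.5,0,0,0,0,0.53,0,1,0])

```text
t: 6.92
eef_pos: [0.5409, -0.1103, 0.1592]
ee_rot: [-3.141, 0.0, -1.748]
force: [-1.0, -0.1, 0.2]
width: 0.0003
gripper_force: 0.0
```

>>> arm_command(series=[0,0,0,0,0,0.5,0,0,0,0,0,0,0.9,0,0,0,0,0,0,0.97,0,0,0,0,0,0,0.97,0])

```text
t: 7.42
eef_pos: [0.5417, -0.1094, 0.0638]
ee_rot: [3.141, -0.001, -1.747]
force: [0.7, -0.0, 0.1]
width: 0.0003
gripper_force: 0.0
```

>>> arm_command(series=[0,0,0,-0.1,0,0,0,0,0,0,-0.16,0,0,0,0,0,0,-0.2,0,0,0,0,0,0,-0.24,0,0,0,0,0,0,-0.24,0,0,0])

```text
t: 8.05
eef_pos: [0.5459, -0.0849, 0.0637]
ee_rot: [-3.141, 0.0, -1.746]
force: [-0.6, -0.3, -0.7]
width: 0.0004
gripper_force: 0.0
```

Run:
```python
from h import *
s=arm.get_state();print(s["t"],cut(s["eef_pos"]),s["force"])
```

```text
8.05 [0.55229723 0.0125292 ] [-0.63577403 -0.32477109 -0.6744481 ]
```

>>> arm_command(series=[0,0,0,-0.03,0,0,0,0,0,0,-0.05,0,0,0,0,0,0,-0.07,0,0,0,0,0,0,-0.09,0,0,0,0,0,0,-0.094,0,0,0,0,0,0,-0.094,0,0,0])

```text
t: 8.8
eef_pos: [0.547, -0.0775, 0.0635]
ee_rot: [3.141, -0.002, -1.747]
force: [1.4, -9.3, 0.4]
width: 0.0004
gripper_force: 4.6
```

>>> arm_command(series=[0,0,0,0.1,0,0,0,0,0,0,0.2,0,-0.4,0,0,0,0,0.2,0,-1,0,0,0,0,0.2,0,-1,0])

```text
t: 9.3
eef_pos: [0.5468, -0.0959, 0.1686]
ee_rot: [-3.133, 0.002, -1.746]
force: [0.9, -0.0, -0.2]
width: 0.0004
gripper_force: 0.0
```

>>> arm_command(series=[0,0,0,-0.3,0,-0.5,0,0,0,0,-0.41,0,-1,0,0,0,0,-0.41,0,-1,0,0,0,0,-0.41,0,-1,0])

```text
t: 9.8
eef_pos: [0.5506, -0.0553, 0.2628]
ee_rot: [3.141, 0.0, -1.747]
force: [0.1, -0.3, -1.5]
width: 0.0001
gripper_force: 0.0
```

Run:
```python
from h import *
import cv2
s=arm.get_state();print(s["t"],cut(s["eef_pos"]),s["eef_pos"])
m=arm.camera_model("wrist");im=arm.grab_frame("wrist");cv2.imwrite("pics/w5.png",im)
np.savez("w5.npz",**{k:np.array(v) for k,v in m.items()})
cv2.imwrite("pics/w5c.png",cv2.resize(im[100:300,190:430],None,fx=3,fy=3,interpolation=cv2.INTER_CUBIC))
```

```text
9.8 [0.55168309 0.04255289] [ 0.55055639 -0.05525077  0.26279782]
```

View pics/w5c.png

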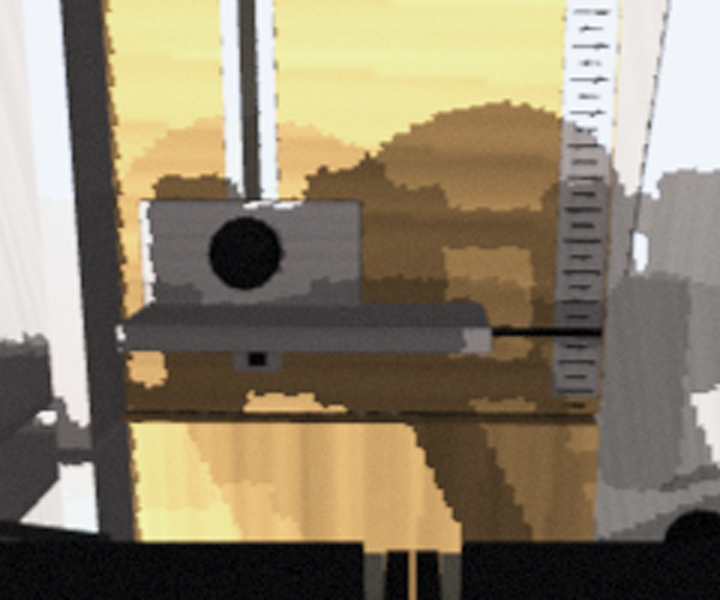

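The stop has moved: its top edge is now at crop row ~353 and the score line at ~331.

Run:
```python
from h import *
import cv2
z=np.load("w5.npz");m={k:z[k] if z[k].ndim else float(z[k]) for k in z.files}
g=cv2.cvtColor(cv2.imread("pics/w5.png"),cv2.COLOR_BGR2GRAY)
for u in(245,300,335,345,358,365):print(u,g[200:222,u].tolist())
E=lambda u,v:((u+.5)/3-.5+190,(v+.5)/3-.5+100)
for u in(240,345):
  for v in (216.5,217.5,218): print("edge",v,cut(onz("wrist",(u,v),.07,m)))
for n,u,v,h in(("score",495,331,.025),("score",560,332,.025),("slot",300,416,.025),("slot",560,418,.025)):
    print(n,cut(onz("wrist",E(u,v),h,m)))
```

```text
245 [77, 65, 59, 54, 54, 53, 60, 55, 63, 70, 74, 76, 76, 77, 75, 78, 71, 67, 60, 59, 62, 62]
300 [79, 71, 69, 62, 58, 59, 59, 60, 59, 67, 73, 77, 77, 84, 80, 79, 79, 67, 59, 63, 62, 57]
335 [63, 61, 59, 59, 60, 57, 57, 61, 59, 71, 73, 79, 78, 80, 78, 79, 74, 70, 65, 65, 58, 62]
345 [63, 60, 61, 60, 61, 62, 60, 59, 60, 96, 122, 128, 132, 113, 101, 105, 126, 107, 78, 64, 64, 61]
358 [99, 97, 100, 100, 97, 101, 101, 103, 64, 25, 12, 13, 90, 104, 94, 99, 96, 98, 99, 101, 75, 60]
365 [100, 93, 97, 100, 98, 101, 102, 102, 107, 53, 12, 10, 58, 93, 103, 106, 99, 91, 88, 72, 64, 57]
edge 216.5 [0.62802805 0.03784525]
edge 217.5 [0.62808204 0.03874133]
edge 218 [0.62810906 0.03918986]
edge 216.5 [0.53575798 0.03769996]
edge 217.5 [0.53574534 0.03859569]
edge 218 [0.53573901 0.03904404]
score [0.52410644 0.04042214]
score [0.50255569 0.0407247 ]
slot [0.58946758 0.06968781]
slot [0.50148414 0.07024479]
```

>>> arm_command(series=[0,0,0,0.43,0,0,0,0,0,0,0.43,0,0.5,0,0,0,0,0.43,0,1,0])

```text
t: 10.22
eef_pos: [0.5427, -0.0985, 0.1614]
ee_rot: [3.141, 0.0, -1.748]
force: [-0.5, -0.0, -0.8]
width: 0.0005
gripper_force: 0.0
```

>>> arm_command(series=[0,0,0,0,0,0.5,0,0,0,0,0,0,0.9,0,0,0,0,0,0,0.99,0,0,0,0,0,0,0.99,0])

```text
t: 10.72
eef_pos: [0.5433, -0.098, 0.0642]
ee_rot: [3.14, -0.001, -1.747]
force: [0.3, 0.1, 0.8]
width: 0.0003
gripper_force: 0.0
```

>>> arm_command(series=[0,0,0,-0.08,0,0,0,0,0,0,-0.12,0,0,0,0,0,0,-0.16,0,0,0,0,0,0,-0.2,0,0,0,0,0,0,-0.23,0,0,0,0,0,0,-0.23,0,0,0])

```text
t: 11.48
eef_pos: [0.5476, -0.0757, 0.065]
ee_rot: [-3.141, -0.001, -1.746]
force: [0.1, -5.2, 2.5]
width: 0.0002
gripper_force: 2.9
```

Run:
```python
from h import *
s=arm.get_state();print(s["t"],cut(s["eef_pos"]),s["force"])
```

```text
11.475 [0.55241681 0.02187423] [ 0.11090632 -5.23231369  2.51437455]
```

>>> arm_command(series=[0,0,0,0.1,0,0,0,0,0,0,0.2,0,-0.3,0,0,0,0,0.2,0,-0.9,0,0,0,0,0.2,0,-1,0])

```text
t: 11.98
eef_pos: [0.5463, -0.095, 0.1687]
ee_rot: [-3.135, 0.002, -1.746]
force: [0.4, 0.2, -1.1]
width: 0.0002
gripper_force: 0.0
```

>>> arm_command(series=[0,0,0,-0.4,0.6,0,0,0,0,0,-1,0.65,0,0,0,0,0,-1,0.65,0,0])

```text
t: 12.35
eef_pos: [0.4973, 0.0179, 0.1648]
ee_rot: [-3.141, 0.001, -1.742]
force: [-1.1, -0.4, -0.2]
width: 0.0006
gripper_force: 0.0
```

>>> arm_command(series=[0,0,0,-0.5,0,0,0,0,0,0,-1,0,0,0.5,0,0,0,-1,0,0,1])

```text
t: 12.72
eef_pos: [0.5158, 0.1157, 0.164]
ee_rot: [3.142, 0.0, -1.744]
force: [-1.0, -0.3, -0.5]
width: 0.015
gripper_force: 0.0
```

>>> arm_command(series=[0,0,0.115,-0.4,0,0,1,0,0,0.23,-0.4,0,0,1,0,0,0.345,-0.4,0,0,1,0,0,0.46,-0.4,0,0,1,0,0,0.575,-0.4,0,0,1,0,0,0.69,-0.4,0,0,1,0,0,0.8,-0.4,0,0,1,0,0,0.9,-0.4,0,0,1])

```text
t: 13.72
eef_pos: [0.5219, 0.1516, 0.164]
ee_rot: [-3.141, -0.001, 3.117]
force: [0.2, 0.1, 0.4]
width: 0.0869
gripper_force: 0.0
```

Run:
```python
from h import *
import cv2
s=arm.get_state();print(s["t"],cut(s["eef_pos"]),s["eef_pos"],s["ee_rot"],s["force"],s["width"],s["q"])
im=arm.grab_frame("top");cv2.imwrite("pics/t2.png",im)
cv2.imwrite("pics/t2c.png",cv2.resize(im[190:330,190:410],None,fx=3.6,fy=3.6,interpolation=cv2.INTER_CUBIC))
```

```text
13.725 [0.48702219 0.2411455 ] [0.52187337 0.15162441 0.16402578] [-3.14119018e+00 -9.71922708e-04  3.11651888e+00] [0.24172125 0.12571347 0.38516761] 0.08690437305079529 [ 6.43252396e-01  2.16731524e-01 -3.94909061e-01 -3.49556660e-04
 -9.60167996e-01 -2.23892173e+00]
```

>>> arm_command(series=[0,0,0.097,0,0,0.4,1,0,0,0.097,0,0,0.8,1,0,0,0.097,0,0,1,1,0,0,0.097,0,0,1,1])

```text
t: 14.28
eef_pos: [0.521, 0.1514, 0.0628]
ee_rot: [-3.139, -0.003, 2.972]
force: [0.9, 0.3, -0.0]
width: 0.0876
gripper_force: 0.0
```

>>> arm_command(series=[0,0,0,-0.08,0,0,1,0,0,0,-0.16,0,0,1,0,0,0,-0.2,0,0,1,0,0,0,-0.24,0,0,1,0,0,0,-0.28,0,0,1,0,0,0,-0.32,0,0,1,0,0,0,-0.36,0,0,1,0,0,0,-0.4,0,0,1])

```text
t: 15.28
eef_pos: [0.5614, 0.1464, 0.0646]
ee_rot: [3.141, -0.0, 2.971]
force: [-3.5, 2.5, 1.3]
width: 0.0877
gripper_force: 1.7
```

Run:
```python
from h import *
s=arm.get_state();print(s["t"],cut(s["eef_pos"]),s["eef_pos"],s["ee_rot"],s["force"],s["width"])
```

```text
15.275 [0.52689499 0.24293698] [0.56143864 0.1463672  0.06458525] [ 3.14143861e+00 -2.71252613e-04  2.97090955e+00] [-3.49760113  2.52688473  1.33120178] 0.0877061609036466
```

>>> arm_command(series=[0,0,0,-0.03,0,0,1,0,0,0,-0.06,0,0,1,0,0,0,-0.09,0,0,1,0,0,0,-0.12,0,0,1,0,0,0,-0.15,0,0,1,0,0,0,-0.17,0,0,1,0,0,0,-0.19,0,0,1])

```text
t: 16.15
eef_pos: [0.5789, 0.1421, 0.0644]
ee_rot: [-3.14, -0.002, 2.97]
force: [-8.5, 1.9, 6.5]
width: 0.0878
gripper_force: 4.3
```

>>> arm_command(series=[0,0,0,-0.01,0,0,1,0,0,0,-0.02,0,0,1,0,0,0,-0.02,0,0,1])

```text
t: 16.52
eef_pos: [0.5809, 0.1417, 0.0644]
ee_rot: [-3.14, -0.002, 2.97]
force: [-7.7, 1.6, 5.0]
width: 0.0876
gripper_force: 3.9
```

Run:
```python
from h import *
s=arm.get_state();print(s["t"],cut(s["eef_pos"]),s["eef_pos"],s["ee_rot"],s["force"],s["width"])
```

```text
16.525 [0.54685553 0.24177018] [0.58088188 0.14170404 0.06442519] [-3.14000975e+00 -2.33756465e-03  2.96965772e+00] [-7.66962165  1.55637888  4.96618269] 0.08764021525042669
```

>>> arm_command(series=[0,0,0,-0.01,0,0,1,0,0,0,-0.02,0,0,1,0,0,0,-0.02,0,0,1])

```text
t: 16.9
eef_pos: [0.5828, 0.1414, 0.0644]
ee_rot: [-3.14, -0.002, 2.97]
force: [-7.3, 1.7, 5.1]
width: 0.0872
gripper_force: 3.9
```

>>> arm_command(series=[0,0,0,-0.01,0,0,1,0,0,0,-0.015,0,0,1,0,0,0,-0.015,0,0,1])

```text
t: 17.27
eef_pos: [0.5831, 0.1413, 0.0644]
ee_rot: [-3.14, -0.004, 2.969]
force: [-14.2, 2.7, 11.1]
width: 0.0872
gripper_force: 7.2
```

>>> arm_command(series=[0,0,0,0.3,0,0,1,0,0,0,0.3,0,-0.5,1,0,0,0,0.1,0.2,-1,0.34,0,0,0,-0.2,0.6,-1,0.34,0,0,0,-0.41,1,-1,0.34])

```text
t: 17.9
eef_pos: [0.6451, 0.2339, 0.166]
ee_rot: [3.14, 0.002, 2.969]
force: [0.3, 0.0, -0.1]
width: 0.0633
gripper_force: 0.0
```

>>> arm_command(series=[0,0,-0.115,0,0,0,0.34,0,0,-0.23,0,0,0,0.34,0,0,-0.345,0,0,0,0.34,0,0,-0.46,0,0,0,0.34,0,0,-0.575,0,0,0,0.34,0,0,-0.69,0,0,0,0.34,0,0,-0.8,0,0,0,0.34,0,0,-0.91,0,0,0,0.34])

```text
t: 18.9
eef_pos: [0.6436, 0.2329, 0.1645]
ee_rot: [-3.141, -0.0, -1.878]
force: [0.1, -0.4, 0.6]
width: 0.0297
gripper_force: 0.0
```

Run:
```python
from h import *
import cv2
s=arm.get_state();print(s["t"],cut(s["eef_pos"]),s["eef_pos"],s["ee_rot"],s["force"],s["width"])
im=arm.grab_frame("top");b=arm.grab_frame("side")
a=np.hstack([cv2.resize(im[190:310,210:410],None,fx=2,fy=2,interpolation=cv2.INTER_CUBIC),cv2.resize(b[225:345,200:400],None,fx=2,fy=2,interpolation=cv2.INTER_CUBIC)])
cv2.imwrite("pics/t3.png",a)
```

```text
18.9 [0.59249686 0.34261173] [0.64356603 0.23293367 0.16448779] [-3.14107598e+00 -3.73705160e-04 -1.87814783e+00] [ 0.12392663 -0.42025568  0.62572753] 0.0296630833369362
```

View pics/t3.png

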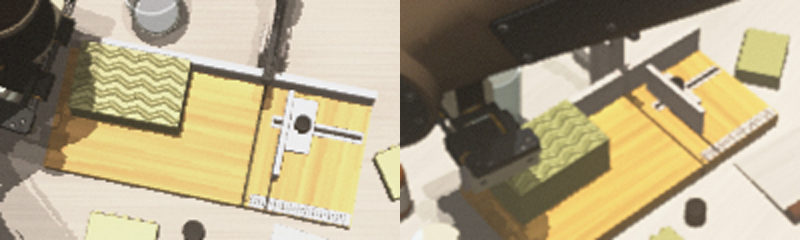

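The pair of crops shows the loaf flush along the fence, with its stop-side end at about (189,72)–(181,122) in the left crop. The bow is still up and the gripper is beyond the loaf's infeed end. That was my tenth picture, so from here I go by numbers only.

>>> arm_command(series=[0,0,-0.083,0,0,0.2,0.34,0,0,-0.083,0,0,0.5,0.34,0,0,-0.083,0,0,0.7,0.34,0,0,-0.083,0,0,0.7,0.34])

```text
t: 19.5
eef_pos: [0.6423, 0.2326, 0.0927]
ee_rot: [3.139, -0.003, -1.757]
force: [0.3, -0.4, 0.9]
width: 0.0298
gripper_force: 0.0
```

Run:
```python
from h import *
s=arm.get_state();print(s["t"],cut(s["eef_pos"]),s["eef_pos"],s["ee_rot"],s["force"],s["width"])
for p in((189,72),(181,122)):
    print("loaf end",cut(onz("top",((p[0]+.5)/2-.5+210,(p[1]+.5)/2-.5+190),.087)))
```

```text
19.5 [0.59127906 0.34204896] [0.64226816 0.23259412 0.09272676] [ 3.13917081e+00 -2.61834086e-03 -1.75673992e+00] [ 0.26512271 -0.39847898  0.87826768] 0.029767776485992103
loaf end [0.63125577 0.16608767]
loaf end [0.56705711 0.16329499]
```

>>> arm_command(series=[0,0,0,0.12,0,0,0.34,0,0,0,0.2,0,0,0.34,0,0,0,0.25,0,0,0.34,0,0,0,0.31,0,0,0.34,0,0,0,0.37,0,0,0.34,0,0,0,0.43,0,0,0.34,0,0,0,0.49,0,0,0.34,0,0,0,0.55,0,0,0.34])

```text
t: 20.5
eef_pos: [0.6342, 0.1806, 0.0957]
ee_rot: [-3.139, 0.003, -1.752]
force: [1.1, 4.0, 1.4]
width: 0.0299
gripper_force: 2.8
```

>>> arm_command(series=[0,0,0,0.06,0,0,0.34,0,0,0,0.12,0,0,0.34,0,0,0,0.18,0,0,0.34,0,0,0,0.24,0,0,0.34,0,0,0,0.3,0,0,0.34,0,0,0,0.36,0,0,0.34,0,0,0,0.42,0,0,0.34,0,0,0,0.48,0,0,0.34])

```text
t: 21.5
eef_pos: [0.6255, 0.1334, 0.0956]
ee_rot: [-3.139, 0.003, -1.752]
force: [1.1, 5.1, 2.5]
width: 0.0298
gripper_force: 2.8
```

Run:
```python
from h import *
s=arm.get_state();print(s["t"],cut(s["eef_pos"]),s["eef_pos"],s["ee_rot"],s["force"],s["moment"])
```

```text
21.5 [0.59227576 0.24144777] [0.62553571 0.1333892  0.09564768] [-3.13886342e+00  2.66946163e-03 -1.75222492e+00] [1.06778234 5.10430397 2.52935467] [ 2.08458903 -0.27309598  0.07363898]
```

Going well; 51 mm remains to nominal contact. I'll push 44 mm, then creep.

>>> arm_command(series=[0,0,0,0.06,0,0,0.34,0,0,0,0.12,0,0,0.34,0,0,0,0.18,0,0,0.34,0,0,0,0.24,0,0,0.34,0,0,0,0.3,0,0,0.34,0,0,0,0.36,0,0,0.34,0,0,0,0.4,0,0,0.34,0,0,0,0.43,0,0,0.34])

```text
t: 22.5
eef_pos: [0.6178, 0.091, 0.0957]
ee_rot: [-3.139, 0.002, -1.752]
force: [0.9, 6.0, 2.1]
width: 0.0299
gripper_force: 3.0
```

Run:
```python
from h import *
import cv2
s=arm.get_state();print(s["t"],cut(s["eef_pos"]),s["ee_rot"],s["force"])
im=arm.grab_frame("top");b=arm.grab_frame("side");cv2.imwrite("pics/t5.png",im);cv2.imwrite("pics/s5.png",b)
# loaf top mask in top view: yellow-green (hue) vs orange wood
hsv=cv2.cvtColor(im,cv2.COLOR_BGR2HSV)
for y in(235,240,245,250,255):
    print(y,[tuple(int(q) for q in hsv[y,x]) for x in range(318,376,2)])
```

```text
22.5 [0.59212009 0.19834639] [-3.13879668e+00  2.42087208e-03 -1.75229144e+00] [0.94976251 5.95531892 2.12294643]
235 [(29, 66, 229), (27, 95, 147), (25, 83, 204), (25, 79, 212), (26, 96, 165), (25, 89, 152), (27, 91, 157), (27, 76, 216), (26, 77, 185), (28, 65, 233), (27, 76, 195), (25, 90, 155), (24, 80, 83), (23, 82, 90), (28, 65, 231), (26, 82, 180), (27, 82, 175), (18, 125, 218), (13, 43, 174), (170, 4, 217), (16, 72, 92), (18, 46, 84), (11, 51, 85), (13, 43, 83), (14, 46, 83), (15, 51, 80), (12, 44, 87), (14, 36, 93), (18, 23, 110)]
240 [(27, 81, 189), (26, 92, 182), (27, 85, 156), (27, 90, 176), (25, 86, 199), (28, 72, 220), (25, 92, 163), (29, 64, 231), (28, 65, 230), (29, 68, 228), (28, 65, 232), (29, 63, 232), (28, 63, 233), (29, 71, 219), (25, 94, 158), (26, 77, 216), (25, 84, 171), (17, 127, 219), (90, 1, 234), (20, 7, 223), (120, 2, 235), (120, 1, 234), (30, 1, 231), (15, 2, 232), (24, 30, 232), (21, 108, 222), (24, 110, 232), (25, 105, 233), (21, 117, 231)]
245 [(28, 79, 180), (29, 60, 233), (29, 62, 232), (29, 65, 227), (28, 78, 186), (28, 69, 218), (29, 63, 230), (27,
[... 501 characters left out ...]
7, 85, 190), (25, 88, 186), (28, 76, 192), (29, 59, 232), (28, 67, 194), (17, 31, 117), (105, 2, 235), (30, 1, 232), (120, 1, 230), (17, 44, 81), (13, 50, 81), (18, 44, 75), (18, 47, 71), (0, 2, 231), (25, 101, 234), (24, 106, 233), (21, 117, 232), (21, 115, 232)]
255 [(26, 85, 196), (25, 89, 190), (25, 90, 170), (26, 88, 160), (26, 97, 153), (27, 76, 215), (26, 88, 171), (29, 62, 229), (28, 80, 186), (26, 90, 167), (26, 96, 167), (28, 82, 181), (29, 58, 233), (29, 65, 226), (28, 75, 169), (16, 129, 148), (15, 30, 169), (120, 2, 235), (120, 1, 232), (120, 1, 234), (15, 2, 206), (21, 60, 60), (18, 55, 60), (11, 18, 159), (30, 10, 220), (18, 45, 113), (18, 64, 88), (17, 57, 94), (14, 34, 111)]
```

Run:
```python
from h import *
import cv2
im=cv2.imread("pics/t5.png");h=cv2.cvtColor(im,cv2.COLOR_BGR2HSV).astype(int)
for y in(238,240,243,245,248,250,253,255):
    r=h[y,340:362];print(y,[(int(a),int(b)) for a,b,_ in r])
for y,u in((240,351),(245,349.3),(250,349),(255,347.3)):print("loaf",cut(onz("top",(u,y),.087)))
for y,u in((240,353.2),(245,351.7),(250,350.8),(255,349.7)):print("stop",cut(onz("top",(u,y),.07)))
```

```text
238 [(25, 88), (24, 84), (26, 83), (25, 90), (27, 87), (27, 75), (26, 88), (26, 88), (26, 77), (28, 63), (27, 73), (18, 123), (20, 119), (19, 67), (120, 1), (105, 2), (18, 6), (20, 76), (22, 109), (20, 118), (21, 115), (21, 117)]
240 [(29, 63), (28, 65), (28, 63), (29, 65), (29, 71), (26, 81), (25, 94), (26, 85), (26, 77), (26, 85), (25, 84), (16, 127), (17, 127), (17, 29), (90, 1), (120, 1), (20, 7), (120, 2), (120, 2), (105, 2), (120, 1), (120, 1)]
243 [(26, 88), (27, 84), (26, 78), (27, 89), (28, 71), (28, 73), (28, 61), (28, 61), (28, 62), (27, 67), (17, 125), (18, 126), (16, 68), (90, 1), (105, 2), (105, 2), (0, 0), (110, 3), (120, 2), (90, 1), (120, 1), (120, 1)]
245 [(29, 67), (28, 72), (26, 90), (26, 87), (25, 84), (25, 88), (26, 93), (28, 75), (29, 62), (26, 75), (16, 128), (17, 125), (16, 36), (120, 2), (90, 1), (0, 2), (105, 2), (120, 2), (105, 2), (120, 2), (120, 1), (130, 3)]
248 [(26, 90), (28, 72), (29, 59), (30, 60), (29, 62), (29, 70), (27, 91), (26, 85), (27, 73), (17, 29), (16, 12), (16, 34), (120, 1), (135, 2), (120, 2), (13, 11), (105, 2), (120, 2), (165, 3), (10
[... 228 characters left out ...]
, (13, 50), (14, 43)]
253 [(29, 61), (29, 67), (29, 75), (27, 95), (26, 81), (27, 75), (27, 86), (27, 69), (19, 61), (14, 31), (20, 4), (110, 3), (105, 2), (90, 1), (17, 11), (135, 2), (130, 3), (16, 52), (16, 61), (16, 50), (15, 49), (14, 55)]
255 [(28, 82), (29, 69), (29, 58), (29, 62), (29, 65), (28, 75), (28, 75), (28, 66), (16, 129), (17, 125), (15, 30), (105, 2), (120, 2), (120, 2), (120, 1), (105, 2), (120, 1), (0, 0), (15, 2), (13, 58), (21, 60), (12, 56)]
loaf [0.61794355 0.04489812]
loaf [0.6046714  0.04673755]
loaf [0.59211098 0.04516732]
loaf [0.57892823 0.04700001]
stop [0.62265005 0.0392456 ]
stop [0.60932002 0.04062283]
stop [0.59632443 0.04052001]
stop [0.58327708 0.04090849]
```

>>> arm_command(series=[0,0,0,0.02,0,0,0.34,0,0,0,0.04,0,0,0.34,0,0,0,0.04,0,0,0.34])

```text
t: 22.98
eef_pos: [0.6171, 0.087, 0.0956]
ee_rot: [-3.139, 0.002, -1.752]
force: [1.6, 5.7, 3.9]
width: 0.0298
gripper_force: 2.9
```

>>> arm_command(series=[0,0,0,0.01,0,0,0.34,0,0,0,0.01,0,0,0.34])

```text
t: 23.22
eef_pos: [0.6169, 0.0862, 0.0956]
ee_rot: [-3.139, 0.002, -1.752]
force: [1.1, 5.5, 3.0]
width: 0.0295
gripper_force: 3.2
```

>>> arm_command(series=[0,0,0,0.01,0,0,0.34,0,0,0,0.01,0,0,0.34])

```text
t: 23.48
eef_pos: [0.6168, 0.0852, 0.0956]
ee_rot: [-3.139, 0.002, -1.752]
force: [0.5, 6.5, 2.8]
width: 0.0297
gripper_force: 3.2
```

>>> arm_command(series=[0,0,0,0.008,0,0,0.34,0,0,0,0.008,0,0,0.34])

```text
t: 23.72
eef_pos: [0.6167, 0.0846, 0.0956]
ee_rot: [-3.139, 0.002, -1.752]
force: [2.0, 7.8, 2.8]
width: 0.0301
gripper_force: 3.7
```

Run:
```python
from h import *
import cv2
s=arm.get_state();print(s["t"],cut(s["eef_pos"]),s["force"])
h=cv2.cvtColor(arm.grab_frame("top"),cv2.COLOR_BGR2HSV).astype(int)
for y in(240,243,245,248,250,253,255):
    print(y,[(int(a),int(b),int(v)) for a,b,v in h[y,345:358]])
```

```text
23.725 [0.5921652  0.19186661] [2.01335418 7.7938194  2.76187495]
240 [(29, 63, 231), (27, 70, 219), (26, 84, 166), (26, 91, 165), (27, 81, 202), (27, 75, 217), (27, 86, 181), (26, 69, 178), (22, 24, 162), (120, 1, 234), (0, 0, 231), (20, 3, 220), (120, 2, 235)]
243 [(26, 88, 173), (27, 79, 185), (28, 71, 209), (29, 60, 232), (28, 62, 233), (28, 66, 229), (28, 66, 229), (27, 44, 225), (120, 1, 231), (120, 2, 235), (120, 1, 229), (0, 0, 212), (120, 1, 234)]
245 [(26, 89, 171), (25, 86, 196), (25, 85, 198), (28, 89, 163), (28, 79, 196), (29, 58, 233), (28, 60, 220), (24, 29, 168), (105, 2, 234), (120, 1, 231), (0, 1, 221), (135, 2, 234), (120, 2, 234)]
248 [(29, 62, 231), (29, 66, 229), (29, 69, 212), (26, 92, 139), (25, 91, 165), (26, 88, 150), (25, 51, 156), (26, 9, 205), (105, 2, 235), (120, 2, 219), (17, 14, 159), (90, 1, 235), (120, 2, 230)]
250 [(26, 87, 165), (28, 75, 190), (29, 59, 232), (29, 59, 232), (29, 62, 231), (29, 66, 219), (24, 37, 180), (120, 2, 235), (120, 2, 235), (120, 1, 233), (120, 1, 230), (120, 1, 228), (120, 1, 175)]
253 [(26, 91, 149), (26, 85, 185), (27, 75, 215), (27, 95, 169), (27, 84, 186), (26, 57, 219), (30, 1, 201), (120, 3, 237), (120, 1, 219), (4, 11, 161), (120, 2, 235), (135, 2, 216), (12, 50, 77)]
255 [(30, 62, 231), (29, 67, 220), (27, 81, 169), (25, 88, 160), (28, 79, 172), (26, 34, 178), (90, 1, 234), (120, 2, 236), (150, 1, 234), (0, 0, 231), (120, 2, 235), (90, 1, 232), (0, 0, 228)]
```

>>> arm_command(series=[0,0,0,0.006,0,0,0.34,0,0,0,0.006,0,0,0.34])

```text
t: 24.02
eef_pos: [0.6167, 0.0845, 0.0956]
ee_rot: [-3.138, 0.003, -1.752]
force: [1.0, 9.6, 2.7]
width: 0.0298
gripper_force: 4.7
```

>>> arm_command(series=[0,0,0,-0.15,0,0,0.34,0,0,0,-0.2,0,-0.3,0.34,0,0,0,-0.2,0,-0.9,0.34,0,0,0,-0.1,0.4,-0.9,0.34,0,0,0,0.3,0.8,-0.9,1,0,0,0,0.8,1,-0.9,1])

```text
t: 24.78
eef_pos: [0.5, 0.0216, 0.1843]
ee_rot: [3.14, -0.001, -1.751]
force: [1.1, 0.6, 0.0]
width: 0.044
gripper_force: 0.0
```

>>> arm_command(series=[0,0,0.115,0,0.05,0,1,0,0,0.23,0,0.05,0,1,0,0,0.345,0,0.05,0,1,0,0,0.46,0,0.05,0,1,0,0,0.575,0,0.05,0,1,0,0,0.69,0,0.05,0,1,0,0,0.8,0,0.05,0,1,0,0,0.91,0,0.05,0,1])

```text
t: 25.78
eef_pos: [0.4968, 0.0228, 0.1842]
ee_rot: [-3.14, -0.002, 3.095]
force: [-0.2, 0.0, -0.9]
width: 0.0878
gripper_force: 0.0
```

Run:
```python
from h import *
import cv2
s=arm.get_state();print(s["t"],cut(s["eef_pos"]),s["eef_pos"],s["ee_rot"],s["width"])
im=arm.grab_frame("top");cv2.imwrite("pics/t6.png",im)
b=cv2.cvtColor(im,cv2.COLOR_BGR2HSV).astype(int)
for u in(285,300,315,330,345):
    print(u,[(int(a),int(q),int(v)) for a,q,v in b[214:238,u]])
```

```text
25.775 [0.48506245 0.10991694] [0.49683788 0.02279118 0.1841781 ] [-3.14033618e+00 -1.77814613e-03  3.09498222e+00] 0.08775042783632558
285 [(120, 1, 228), (120, 2, 229), (120, 2, 229), (10, 6, 138), (15, 37, 82), (18, 43, 72), (17, 48, 74), (16, 108, 104), (27, 102, 219), (24, 109, 226), (23, 114, 226), (22, 115, 224), (23, 113, 226), (24, 109, 226), (24, 109, 226), (24, 112, 224), (25, 104, 227), (26, 102, 227), (26, 103, 227), (22, 115, 226), (23, 114, 226), (23, 113, 219), (24, 113, 209), (21, 114, 137)]
300 [(13, 32, 221), (14, 34, 219), (12, 11, 225), (105, 2, 229), (120, 1, 228), (23, 5, 190), (25, 58, 145), (19, 82, 99), (14, 95, 107), (14, 97, 118), (15, 87, 117), (15, 75, 95), (19, 50, 72), (18, 44, 69), (18, 45, 68), (16, 41, 68), (11, 41, 69), (15, 35, 72), (18, 35, 72), (23, 48, 69), (18, 45, 74), (14, 47, 71), (14, 44, 75), (18, 48, 80)]
315 [(13, 34, 220), (15, 37, 215), (15, 35, 217), (14, 35, 216), (15, 55, 131), (14, 87, 114), (15, 91, 120), (13, 86, 101), (15, 54, 75), (14, 55, 70), (15, 43, 71), (14, 40, 71), (16, 45, 73), (15, 48, 74), (19, 41, 68), (19, 41, 69), (15, 42, 73), (14, 40, 82), (15, 41, 88), (16, 43, 88), (17, 47, 86), (17, 45, 90), (13, 55, 88), (20, 44, 86)]
330 [(14, 35, 219), (15, 36, 213), (15, 34, 213), (15, 36, 213), (16, 34, 212), (12, 35, 214), (15, 33, 216), (15, 34, 213), (5, 7, 226), (8, 19, 151), (15, 79, 106), (14, 95, 113), (14, 92, 125), (14, 83, 105), (16, 37, 76), (15, 52, 69), (16, 49, 68), (19, 41, 68), (15, 43, 71), (15, 43, 71), (18, 45, 73), (15, 36, 71), (16, 49, 67), (12, 48, 69)]
345 [(15, 34, 90), (14, 31, 91), (18, 36, 91), (16, 32, 89), (16, 41, 93), (16, 31, 90), (9, 28, 92), (19, 38, 74), (15, 45, 68), (11, 32, 89), (13, 34, 90), (18, 38, 68), (16, 33, 84), (15, 29, 88), (13, 43, 83), (23, 36, 84), (20, 47, 65), (18, 71, 65), (20, 81, 88), (26, 82, 134), (26, 80, 143), (25, 83, 113), (26, 92, 114), (27, 80, 137)]
```

>>> arm_command(series=[0,0,0.083,0,0.08,0.3,1,0,0,0.083,0,0.08,0.7,1,0,0,0.083,0,0.08,0.98,1,0,0,0.083,0,0.08,0.98,1])

```text
t: 26.32
eef_pos: [0.496, 0.0303, 0.0847]
ee_rot: [-3.138, -0.005, 2.973]
force: [0.1, -0.4, 0.7]
width: 0.0877
gripper_force: 0.0
```

>>> arm_command(series=[0,0,0,-0.2,0,0.1,1,0,0,0,-0.4,0,0.2,1,0,0,0,-0.48,0,0.2,1,0,0,0,-0.54,0,0.2,1,0,0,0,-0.57,0,0.2,1,0,0,0,-0.6,0,0.2,1,0,0,0,-0.61,0,0.2,1])

```text
t: 27.2
eef_pos: [0.558, 0.0207, 0.0668]
ee_rot: [3.141, 0.0, 2.971]
force: [0.1, -0.1, -0.0]
width: 0.0873
gripper_force: 0.0
```

Run:
```python
from h import *
s=arm.get_state();print(s["t"],cut(s["eef_pos"]),s["eef_pos"],s["ee_rot"],s["force"])
```

```text
27.2 [0.54560703 0.11859775] [0.55796503 0.02067584 0.06681123] [3.14144933e+00 2.11174263e-04 2.97071828e+00] [ 0.09349913 -0.06806321 -0.02136339]
```

>>> arm_command(series=[0,0,0,-0.01,0,0,1,0,0,0,-0.02,0,0,1,0,0,0,-0.025,0,0,1])

```text
t: 27.58
eef_pos: [0.5604, 0.0202, 0.0665]
ee_rot: [-3.142, -0.0, 2.971]
force: [-0.6, 1.1, -0.2]
width: 0.0878
gripper_force: 0.5
```

>>> arm_command(series=[0,0,0,-0.01,0,0,1,0,0,0,-0.01,0,0,1])

```text
t: 27.82
eef_pos: [0.5605, 0.02, 0.0663]
ee_rot: [-3.141, -0.002, 2.97]
force: [-4.3, 3.0, 3.5]
width: 0.0877
gripper_force: 2.5
```

Run:
```python
from h import *
s=arm.get_state();print(s["t"],cut(s["eef_pos"]),s["eef_pos"],s["ee_rot"],s["force"],s["moment"])
```

```text
27.825 [0.5481731  0.11840653] [0.56045733 0.02003578 0.06632453] [-3.14127303e+00 -1.69627323e-03  2.96994804e+00] [-4.30830946  2.98554661  3.49293317] [ 0.76317724  1.57607004 -0.30264195]
```

>>> arm_command(series=[0,0,0,-0.008,0,0,1,0,0,0,-0.012,0,0,1,0,0,0,-0.012,0,0,1])

```text
t: 28.2
eef_pos: [0.5605, 0.0199, 0.0663]
ee_rot: [-3.141, -0.003, 2.969]
force: [-9.9, 6.0, 6.8]
width: 0.0875
gripper_force: 5.0
```

>>> arm_command(series=[0,0,0,0.3,0,0,1,0,0,0,0.5,0,-0.3,1,0,0,0,0.6,0,-0.9,1,0,0,0,1,0,-1,1])

```text
t: 28.7
eef_pos: [0.467, 0.0379, 0.1703]
ee_rot: [3.138, 0.007, 2.971]
force: [-1.0, 0.2, -1.3]
width: 0.0877
gripper_force: 0.0
```

>>> arm_command(series=[0,0,0,0,-0.5,-0.4,1,0,0,0,0,-1,-0.8,1,0,0,0,0,-1,-0.8,1])

```text
t: 29.08
eef_pos: [0.448, -0.0635, 0.2499]
ee_rot: [3.14, 0.006, 2.969]
force: [0.2, 0.5, -2.0]
width: 0.0877
gripper_force: 0.0
```

>>> arm_command(series=[0,0,0,0,-0.5,0,1,0,0,0,0,-1,0,1,0,0,0,0,-1,0,1])

```text
t: 29.45
eef_pos: [0.4292, -0.1623, 0.2459]
ee_rot: [-3.141, -0.001, 2.967]
force: [-0.0, -0.3, -0.1]
width: 0.0875
gripper_force: 0.0
```

Run:
```python
from h import *
import cv2
s=arm.get_state();print(s["t"],cut(s["eef_pos"]),s["eef_pos"],s["force"])
im=arm.grab_frame("top");cv2.imwrite("pics/t7.png",im);cv2.imwrite("pics/s7.png",arm.grab_frame("side"))
b=cv2.cvtColor(im,cv2.COLOR_BGR2HSV).astype(int)
m=((b[...,0]>=24)&(b[...,0]<=32)&(b[...,1]>50)&(b[...,1]<100)).astype(np.uint8)
m[:, :240]=0;m[:,375:]=0;m[:200]=0;m[290:]=0
m=cv2.morphologyEx(cv2.morphologyEx(m,cv2.MORPH_CLOSE,np.ones((3,3))),cv2.MORPH_OPEN,np.ones((7,7)))
cs=max(cv2.findContours(m,0,1)[0],key=cv2.contourArea)
q=cv2.boxPoints(cv2.minAreaRect(cs));print(cv2.contourArea(cs),q.tolist())
for p in q:print("loaf top corner",cut(onz("top",p,.088)))
for y in(240,245,250,255,262,266):print(y,[(int(a),int(c_),int(v)) for a,c_,v in b[y,343:358]])
# bystanders moved? diff against the first picture
a=cv2.imread("pics/top0.png");d=(np.abs(a.astype(int)-im).sum(2)>90).astype(np.uint8)
d=cv2.morphologyEx(d,cv2.MORPH_OPEN,np.ones((3,3)));n,_,st,ce=cv2.connectedComponentsWithStats(d)
print([tuple(int(v) for v in r) for r in st[1:] if r[4]>15])
```

```text
29.45 [ 0.45109939 -0.0841892 ] [ 0.42922777 -0.16230219  0.24587879] [-0.04651742 -0.28078499 -0.06351467]
1882.5 [[292.7660217285156, 255.5811309814453], [299.6037292480469, 219.1132049560547], [354.6075134277344, 229.42640686035156], [347.7698059082031, 265.89434814453125]]
loaf top corner [0.55142035 0.17896434]
loaf top corner [0.64550587 0.18078098]
loaf top corner [0.64593357 0.04097266]
loaf top corner [0.55216568 0.04089575]
240 [(29, 66, 223), (29, 69, 222), (28, 70, 221), (28, 75, 205), (27, 82, 153), (25, 93, 150), (26, 87, 178), (27, 78, 202), (26, 86, 172), (27, 70, 168), (26, 25, 150), (105, 2, 227), (120, 1, 222), (30, 5, 208), (120, 2, 228)]
245 [(28, 79, 161), (26, 89, 120), (27, 84, 161), (25, 87, 185), (26, 85, 187), (27, 94, 146), (27, 81, 177), (28, 65, 222), (28, 61, 206), (27, 30, 154), (135, 2, 226), (105, 2, 222), (20, 4, 208), (110, 3, 227), (120, 1, 227)]
250 [(26, 79, 207), (26, 92, 172), (26, 93, 154), (27, 75, 180), (28, 67, 224), (28, 69, 223), (29, 65, 221), (28, 71, 204), (26, 34, 164), (120, 1, 227), (120, 2, 226), (60, 3, 223), (25, 13, 218), (120,
[... 248 characters left out ...]
 216)]
262 [(26, 80, 144), (25, 85, 175), (27, 79, 172), (26, 81, 182), (29, 68, 168), (28, 55, 168), (15, 20, 151), (135, 2, 226), (135, 2, 212), (17, 13, 180), (110, 3, 226), (120, 3, 226), (120, 3, 227), (110, 3, 226), (105, 4, 227)]
266 [(19, 80, 137), (18, 79, 126), (18, 79, 146), (18, 81, 129), (18, 94, 60), (14, 49, 57), (11, 22, 91), (15, 28, 91), (13, 52, 79), (15, 105, 68), (16, 94, 65), (16, 88, 67), (12, 78, 65), (17, 78, 65), (14, 65, 75)]
[(300, 221, 41, 11, 197), (296, 230, 5, 6, 18), (346, 230, 37, 26, 419), (340, 238, 6, 7, 34), (252, 247, 6, 5, 25), (248, 254, 221, 226, 24416), (240, 256, 59, 10, 363), (346, 283, 294, 197, 36826), (621, 385, 8, 7, 32), (504, 405, 5, 4, 16)]
```

>>> arm_command(series=[0,0,0,-0.4,0.4,0,1,0,0,-0.11,-0.8,0.8,-0.17,1,0,0,-0.22,-1,1,-0.17,1,0,0,-0.335,-1,1,-0.17,1,0,0,-0.45,-1,1,-0.17,0,0,0,-0.565,-1,1,-0.17,0,0,0,-0.68,-1,1,-0.17,0,0,0,-0.79,-1,1,-0.17,0])

```text
t: 30.55
eef_pos: [0.5458, -0.077, 0.2632]
ee_rot: [3.141, -0.0, -2.064]
force: [-0.3, -0.3, -0.6]
width: 0.0532
gripper_force: 0.0
```

>>> arm_command(series=[0,0,-0.1,-0.27,0,0,0,0,0,-0.21,-0.27,0,0,0,0,0,-0.21,-0.27,0,0,0])

```text
t: 30.92
eef_pos: [0.5587, -0.0534, 0.2631]
ee_rot: [3.141, -0.0, -1.741]
force: [-0.6, 0.1, 1.3]
width: 0.0234
gripper_force: 0.0
```

Run:
```python
from h import *
import cv2
s=arm.get_state();print(s["t"],cut(s["eef_pos"]),s["eef_pos"],s["ee_rot"])
m=arm.camera_model("wrist");im=arm.grab_frame("wrist");cv2.imwrite("pics/w8.png",im)
g=cv2.cvtColor(im,cv2.COLOR_BGR2GRAY)
for u in(245,270,300,320,335,345,352,358,365,372):print(u,g[196:226,u].tolist())
for u in(245,335):print("edge",[(v,round(float(cut(onz("wrist",(u,v),.07,m))[1]),4)) for v in range(212,224)])
print("score",[(v,round(float(cut(onz("wrist",(360,v),.025,m))[1]),4)) for v in range(200,216)])
```

```text
30.925 [0.55934559 0.04580191] [ 0.55867125 -0.05340172  0.26311482] [ 3.14102613e+00 -1.35397969e-04 -1.74081120e+00]
245 [63, 67, 66, 64, 63, 60, 56, 62, 58, 57, 59, 71, 73, 74, 79, 77, 76, 77, 72, 54, 46, 47, 46, 47, 55, 60, 57, 62, 60, 58]
270 [101, 101, 103, 100, 70, 57, 60, 60, 60, 59, 62, 69, 73, 74, 75, 77, 75, 75, 77, 59, 49, 47, 44, 47, 55, 58, 61, 60, 60, 57]
300 [74, 77, 80, 78, 65, 61, 62, 61, 59, 61, 60, 66, 73, 75, 80, 78, 80, 80, 78, 67, 54, 46, 48, 42, 51, 56, 51, 50, 52, 51]
320 [65, 63, 65, 64, 63, 58, 62, 59, 60, 61, 64, 66, 75, 75, 80, 79, 79, 82, 80, 77, 56, 48, 46, 47, 52, 55, 52, 48, 50, 49]
335 [61, 63, 63, 62, 62, 61, 59, 60, 57, 62, 60, 62, 73, 75, 79, 78, 78, 80, 80, 77, 62, 59, 61, 63, 67, 67, 65, 68, 64, 66]
345 [62, 62, 61, 63, 64, 58, 58, 64, 64, 56, 60, 59, 72, 78, 77, 81, 78, 79, 80, 80, 67, 63, 61, 60, 63, 61, 69, 66, 68, 73]
352 [99, 97, 76, 64, 60, 59, 61, 60, 59, 60, 60, 60, 69, 76, 78, 79, 76, 82, 77, 76, 81, 93, 97, 71, 59, 68, 66, 68, 65, 70]
358 [98, 99, 99, 99, 78, 67, 59, 59, 58, 57, 58, 62, 100, 121, 129, 131, 132, 130, 127, 126, 99, 96, 8
[... 203 characters left out ...]
 66, 34, 4, 11, 51, 66, 70, 64, 67, 66, 67, 65, 64, 64, 54, 61, 69, 68, 70, 67, 64]
edge [(212, 0.0374), (213, 0.0383), (214, 0.0392), (215, 0.0401), (216, 0.041), (217, 0.0419), (218, 0.0428), (219, 0.0437), (220, 0.0446), (221, 0.0455), (222, 0.0464), (223, 0.0473)]
edge [(212, 0.0369), (213, 0.0378), (214, 0.0386), (215, 0.0395), (216, 0.0404), (217, 0.0413), (218, 0.0422), (219, 0.0431), (220, 0.044), (221, 0.0449), (222, 0.0458), (223, 0.0467)]
score [(200, 0.0334), (201, 0.0344), (202, 0.0354), (203, 0.0364), (204, 0.0374), (205, 0.0384), (206, 0.0394), (207, 0.0404), (208, 0.0414), (209, 0.0424), (210, 0.0434), (211, 0.0444), (212, 0.0454), (213, 0.0464), (214, 0.0474), (215, 0.0485)]
```

```bash
python3 -c "
from station import arm
print(arm.job_done())"
```

```text
the job is handed in; nothing more can be done
None
```

The job is handed in: I measured the stop's face about 0.5 mm short of the score-line centre and the loaf flat on the fence with its end against the stop; the bow was last seen up mid-job, contact forces stayed under about 20 N, and it took about 31 s.

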